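Put a detector battery on charge

ROBOT

A 6-joint arm with a two-finger parallel gripper is mounted at the origin on the work surface. World frame = base frame: x ahead of the robot, y to its left, z up, the work surface at z = 0. Lengths are in mm, angles in rad, forces in N, time in s.
With the tool pointing down it reaches from about 350 to 875 mm from the base axis. Payload 4.2 kg.
Tool frame: the origin (TCP) lies at the very end of the fingers, on their centre line; the grasp point (between the pads) lies 19 mm behind it (pinch_z is the distance from the TCP to the grasp point, in mm); z points along the fingers, y is the line along which they close (so a half turn about z gives the same grasp; the last joint's range is limited). The gripper opens to 85 mm and grips with 20 to 120 N. Pads are 22 mm wide; open, the fingers measure 114 mm over their backs; the gripper's body (76 mm by 85 mm) begins 54 mm behind the grasp point. The pads swing forward as they close: fully open they stand 13 mm farther back than shut.
Start: joints at [-1.065, 0.385, 0.008, 0, -1.194, -0.259], TCP at [152.706, -606.036, 195.412] pointing down, gripper open.
Joint ranges: [-3.14, 3.14], [-1.21, 2.06], [-1.07, 1.41], [-3.16, 2.05], [-2.99, -0.16], [-3.1, 3.1]. Speed limits (rad/s): [2.79, 2.79, 3.14, 3.14, 3.14, 3.14].

INTERFACE

Orientations are given as a unit quaternion [x, y, z, w].
In Python, from bench import * gives the robot as it stands.
- The arm moves only by the tool arm_command, never from a script. Its argument "steps" is one flat list of numbers, 4 for each row, row after row: the shift along the tool's x, y, z in m, then the turn about the tool's z in rad. In form: [tx, ty, tz, roll, tx, ty, tz, roll, ...]. A call has 1 to 20 rows; each row shifts and turns the commanded pose from where the row before left it, along the tool's axes as they then stand; what a row does not reach is not made up. A row lasts 1/8 s, in which the tool goes at most 62.5 mm and 10.7 degrees, less where a joint would pass 70% of its speed; a pose out of reach is approached as far as the arm can. A call with a gripper value outside its range is refused whole. "grip" is the finger opening in m, from 0 to 0.0854, set as the call begins (left out, the last holds). The fingers move at their own pace and stop on an object; the grip force is fixed at half the most. Time passes only in rows, so rows that do not move let the fingers close. It gives the time, the measured TCP pose, the force, the opening and the grip force at its end, in the units of the state.
- read_state(): the state, without advancing time (a new reading comes with each control period).
- get_image(name): name is "side" or "top"; returns the picture (384x512x3 uint8, red, green, blue); there is no depth.
- get_calibration(name): a dict with "camera_matrix" (3x3 intrinsics, pixels), "k1" (the pictures are not rectified: a ray, as slopes to the right and down, at radius r is drawn at 1 + k1 r^2 times it, then the intrinsics apply), "cam_to_world" (4x4, takes a point from camera to world coordinates). Camera axes: x right, y down, z forward; pixel columns grow to the right and rows downward; lengths in mm; the calibration is good to about 2 mm. A picture is of the moment at which its call begins. get_calibration takes no time and is no camera call.
- job_done(): hands the job in; it is judged then, once.
The state is a dict: "clock": time; "joints": joint angles; "joint_vel": joint speeds; "joint_efforts": joint torques, N m; "position": TCP position; "ee_rot": TCP orientation; "contact_force": force on the tool from outside, world axes, zero at the start; "wrist_torque": the same for the moment, N m; "gripper_width": finger opening in mm; "grasp_force": force on a finger pad.
Only numpy, scipy, OpenCV 4.12 (cv2) and the standard library are available. Lean on these libraries where they do the work, as an engineer would, in place of code of your own. Each camera call takes 0.05 s, during which the arm holds its last target. There are 200 camera calls.

TASK

Put the smaller battery pack, the one with the stepped nose, on charge: slide it nose first along the charger's rail shoe until it is fully home against the stop and the catch has snapped in. Then set the charge timer beside it for 45 minutes the way such timers need: wind it clockwise past its top (60 minute) mark and turn it back down to 45. Leave everything else on the desk where it is.

Things in the scene. Friction and masses are not known exactly. Their poses are not given: they have to be found in the camera images.
- pack_center (a point): Centre (half-way up) of the smaller black battery pack lying on the desk: 84 mm long (x), 48 wide (y), 50 high (z), 0.3 to 0.45 kg; x points to its nose, z up. Full height from the tail to x = +22 mm; the last 20 mm to the nose are a lower step, 34 mm high. Grip it across its 48 mm width near the middle.
- pack: The same pack, origin at the centre of its underside. Underside: a T-shaped channel along x, open at the nose, closed at the tail, so it goes on nose first only. The slot between its bottom lips is 24 mm wide, the lips 4 mm thick; above them the channel is 36 mm wide and reaches 12 mm above the underside.
- charger: Grey desk charger, fixed to the desk, 200 (x) by 230 mm (y), flat deck 28 mm high; origin at the centre of its underside, z up, x = direction in which a pack slides on, away from the robot. Steel rail shoe along x at y = +52 mm. Timer console over y = -115 to -28, x = -53 to +97 mm, its top 46 mm above the desk.
- shoe_nose (a point): Front end of the shoe, at deck height on its centre line (charger x = +6, y = +52 mm); axes as the charger's. The shoe is a neck 20 mm wide under a head 33 mm wide (5.5 to 10.5 mm above the deck), 62 mm long, tapered over its first 8 mm. Before it the deck is bare for 106 mm; 66 mm behind this point is the face of the stop, 34 mm high.
- shoe_entry (a point): Where the pack's centre is when the pack stands on the deck in front of the shoe, its nose 10 mm short of it (25 mm above the deck). Axes as the charger's; the pack's x must point along this x. Held more than 1 mm above the deck, its lips will not pass under the head. Side play on the shoe 1.5 mm each way.
- shoe_home (a point): Where the pack's centre is when fully home against the stop: 76 mm further along x than shoe_entry, same height and axes. A push of about 5 to 10 N takes the pack over the catch.
- catch (a joint): Sprung steel catch standing out of the shoe's top, in m: 0 = up (free, or snapped into the pack's pocket), 0.002 to 0.004 = pressed down by a pack that is not yet home (last 25 mm of the slide).
- timer (a joint): Timer knob, rad, 0 at the zero mark, grows clockwise seen from above, 0.0698 rad (4 degrees) a minute: 45 min = 3.142, top mark (60 min) = 4.189, stop (65 min) = 4.538. Stays where left (friction 0.04 N m). White marks every 5 min, long ones every 15; the top mark is the thick one, 45 the long mark next below it; 30 lies towards the charger's +x.
- timer_grip (a point): On the knob's vertical axis, 72 mm above the desk (the height to grip), x along its pointer. The knob is an upright bar 12 mm thick and 42 mm long (19 mm behind the axis to 23 mm before it, black line at the pointer end), top 75 mm above the desk, on a 3 mm thick disc 44 mm across that lies on the console.
- big_pack: a bystander: larger black battery pack, 112 x 70 x 62 mm, no step at its nose and no grooves below; does not belong to this charger; origin at the centre of its underside
- detector: a bystander: orange and black field detector with a carrying bar, 104 x 226 x 108 mm; origin at the centre of its underside
- magnifier: a bystander: round hand magnifier, lens 100 mm across, 200 mm long with its handle, 15 mm high (x origin at the lens centre); origin at the centre of its underside
- tape_measure: a bystander: grey tape measure, 85 x 36 x 67 mm; origin at the centre of its underside
- pen_pot: a bystander: clear pot of pens, 82 mm across, 165 mm high; origin at the centre of its underside
- multimeter: a bystander: multimeter lying flat, 185 x 92 x 50 mm; origin at the centre of its underside
- stapler: a bystander: black stapler, 125 x 34 x 55 mm; origin at the centre of its underside
- tape_roll: a bystander: roll of adhesive tape lying flat, 84 mm across, 24 mm high; origin at the centre of its underside

How it is judged:
By the outcome, as a careful person would: the job done as asked, in the order asked, and still so for the second after the job is handed in, with the robot touching nothing.
It also fails if it takes over 72 s, if anything falls off the work surface, if the arm or the gripper's body presses on something with over 40 N, if the wrist force passes 120 N, or if a joint passes its speed limit or range.

## Working session

There is one attempt and no reset: what is moved stays moved. The work goes in short steps, Python scripts to look and compute and a tool call to move; the robot and the scene stay as the last step left them, time stands still between calls to the robot, and variables do not carry over. Pictures are saved under pics/ and viewed, at most 10 in all, crops included, and the job is handed in when it is done.

Besides the shell and the picture viewer there is one more tool, called after "Call:" by a JSON object that holds its "op" and its "data", one argument or row to a line. arm_command: Moves the arm, as the interface text tells. Its arguments: {"type":"object","properties":{"steps":{"type":"array","items":{"type":"number"}},"grip":{"type":"number"}},"required":["steps"]}

```bash
mkdir -p pics; python3 - <<'E'
from bench import *
import cv2
for n in("top","side"):
    cv2.imwrite(f"pics/{n}0.png",cv2.resize(get_image(n)[:,:,::-1],(800,600),interpolation=cv2.INTER_CUBIC))
    c=get_calibration(n);print(n,c)
s=read_state();print(s)
E
```

```text
top {'camera_matrix': array([[460.43277187,   0.        , 253.15167957],
       [  0.        , 460.43277187, 187.44828893],
       [  0.        ,   0.        ,   1.        ]]), 'k1': 0.05630156076862883, 'cam_to_world': array([[ 1.12996893e-02, -9.88499147e-01,  1.50803689e-01,
         2.85728589e+02],
       [-9.99936142e-01, -1.11960838e-02,  1.53609280e-03,
         3.23702654e+01],
       [ 1.69984320e-04, -1.50811417e-01, -9.88562536e-01,
         1.75217205e+03],
       [ 0.00000000e+00,  0.00000000e+00,  0.00000000e+00,
         1.00000000e+00]])}
side {'camera_matrix': array([[445.670335  ,   0.        , 260.96557561],
       [  0.        , 445.670335  , 199.7868745 ],
       [  0.        ,   0.        ,   1.        ]]), 'k1': -0.0631415628458607, 'cam_to_world': array([[-8.63169364e-01, -3.59071300e-01,  3.54973874e-01,
         4.00770705e+01],
       [-5.04820676e-01,  6.27283509e-01, -5.93018958e-01,
         8.59861828e+02],
       [-9.73316967e-03, -6.91073948e-01, -7.22718524e-01,
         1.09622987e+03],
       [ 0.00000000e+00,  0.00000000e+00,  0.00000000e+00,
         1.00000000e+00]])}
{'clock': 0.1, 'joints': array([-1.06542145e+00,  3.85450874e-01,  6.74275806e-03, -4.36778982e-04,
       -1.19399444e+00, -2.58576670e-01]), 'joint_vel': array([ 0.00038053, -0.00159464,  0.00253309,  0.00342734,  0.00011664,
        0.00113261]), 'joint_efforts': array([-7.42512093e-04, -3.93318129e+01,  1.88929439e+01,  4.19800624e+00,
       -2.59911620e-03,  9.26115462e-06]), 'position': array([ 152.53832524, -605.48023993,  194.44042995]), 'ee_rot': array([-1.23006172e-01,  9.92405427e-01,  9.60087663e-04, -1.66914673e-04]), 'contact_force': array([0.28558298, 0.69456454, 0.00843568]), 'wrist_torque': array([ 0.00424141, -0.03812052,  0.03243898]), 'grasp_force': 0.0, 'gripper_width': 85.45279947252537}
```

View pics/top0.png

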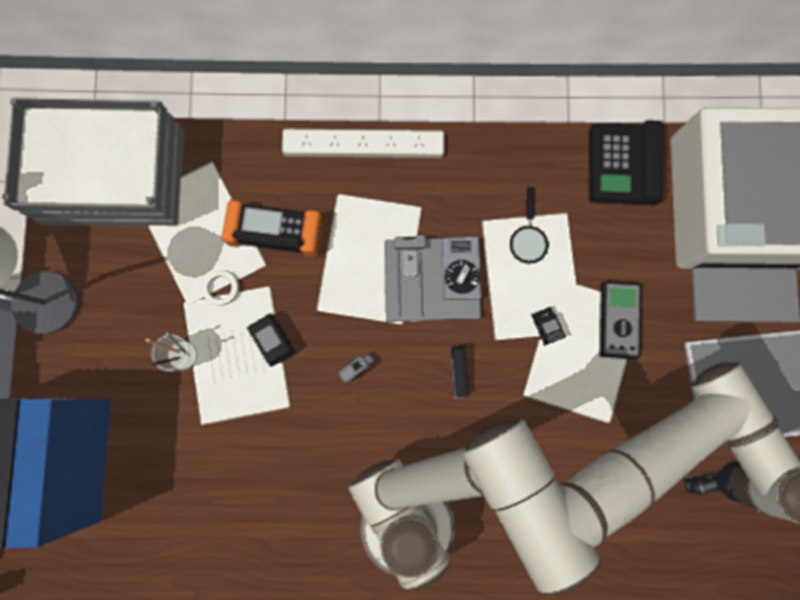

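View pics/side0.png

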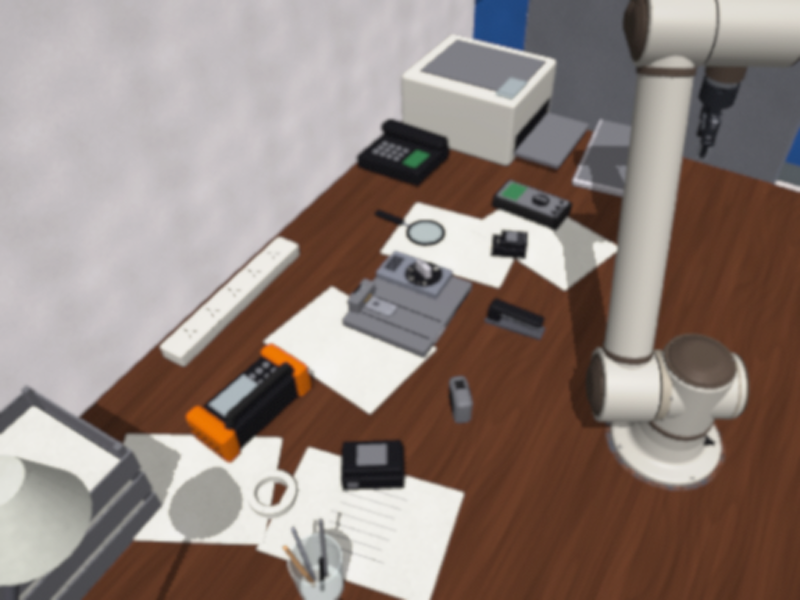

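The top view shows the charger at about (385–482, 236–320), with the knob at (462,276). The small pack is at (549,325) with the stapler below it at (460,370), and the big pack is at (270,340). The side view agrees, with the pack at (510,243) and the charger at (408,300). Next I'll take enlarged crops.

```bash
cat > h.py <<'E'
from bench import *
import cv2, numpy as np
def load(tag):
    o={}
    for n in("top","side"):
        im=get_image(n); cv2.imwrite(f"pics/raw_{n}_{tag}.png",im[:,:,::-1]); o[n]=im[:,:,::-1].copy()
    return o
def proj(n,P):
    c=get_calibration(n);T=np.linalg.inv(c["cam_to_world"]);P=np.atleast_2d(P)
    q=P@T[:3,:3].T+T[:3,3];s=q[:,:2]/q[:,2:];s=s*(1+c["k1"]*(s**2).sum(1,keepdims=True))
    K=c["camera_matrix"];return s@K[:2,:2].T+K[:2,2]
def ray(n,uv,z):
    c=get_calibration(n);K=c["camera_matrix"];d=(np.array(uv,float)-K[:2,2])/K[0,0];s=d.copy()
    for _ in range(20): s=d/(1+c["k1"]*(s@s))
    T=c["cam_to_world"];r=T[:3,:3]@np.array([*s,1]);o=T[:3,3];return o+r*(z-o[2])/r[2]
def crop(im,u0,v0,w,h,s):
    c=cv2.resize(im[v0:v0+h,u0:u0+w],None,fx=s,fy=s,interpolation=cv2.INTER_CUBIC)
    for i in range(0,w,10): cv2.putText(c,str(u0+i),(i*s,8),0,.3,(0,0,255),1);cv2.line(c,(i*s,8),(i*s,14),(0,0,255),1)
    for i in range(0,h,10): cv2.putText(c,str(v0+i),(0,i*s+4),0,.3,(0,255,255),1)
    return c
E
python3 - <<'E'
from h import *
o={n:cv2.imread(f"pics/{n}0.png") for n in("top","side")}
o=load("a")
a=crop(o["top"],240,145,80,66,9)
cv2.imwrite("pics/c1.png",a)
b=np.zeros((600,800,3),np.uint8)
t=crop(o["top"],332,188,40,40,10);b[:400,:400]=t
t=crop(o["side"],305,135,40,40,10);b[:400,400:800]=t
cv2.imwrite("pics/c2.png",b[:400])
cv2.imwrite("pics/c3.png",crop(o["side"],215,155,90,74,8))
E
```

```text
(no output)
```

View pics/c1.png

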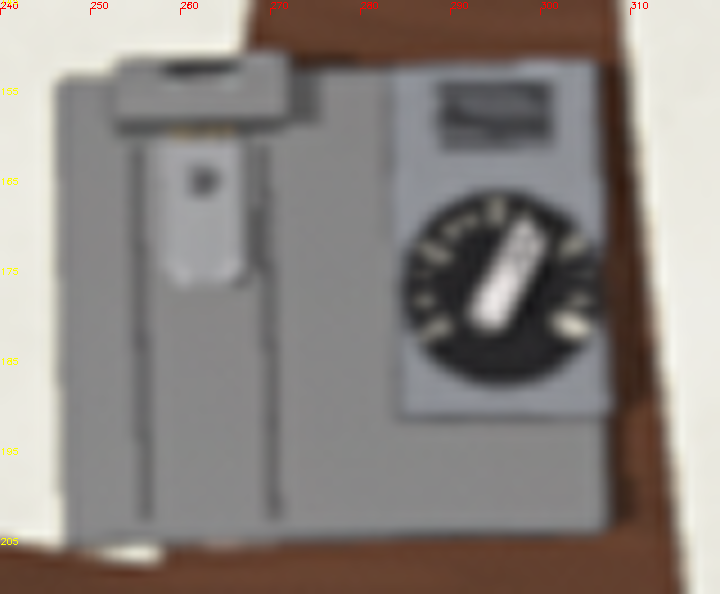

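View pics/c2.png

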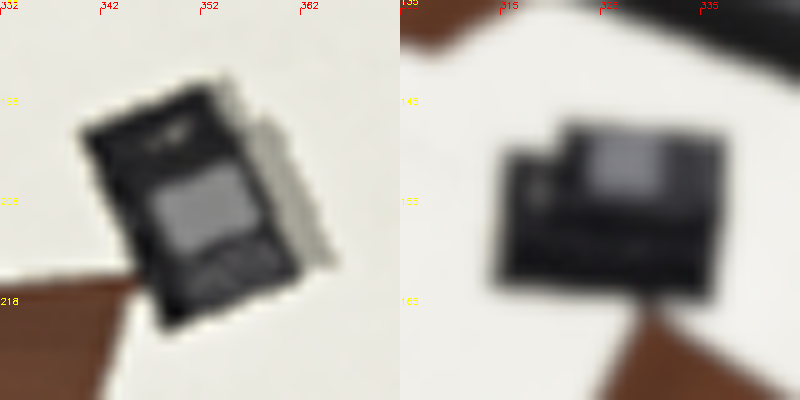

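View pics/c3.png

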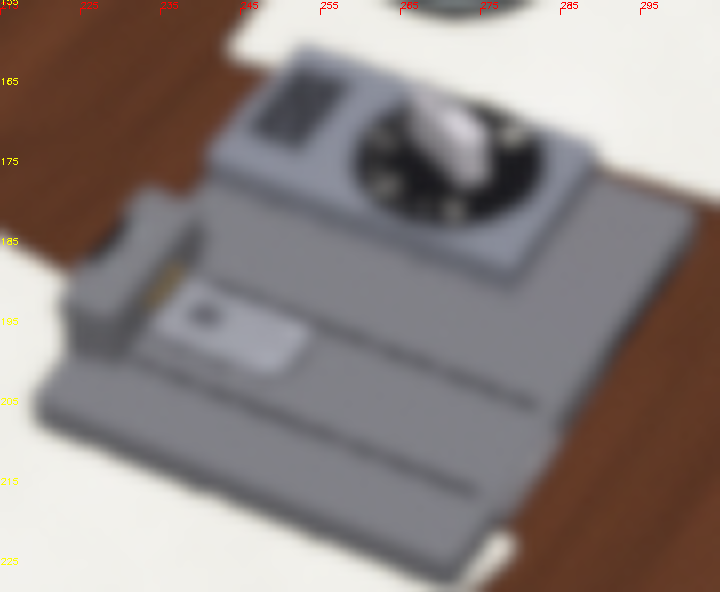

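```bash
cat > fit.py <<'E'
from h import *
from scipy.optimize import least_squares
def R(a): c,s=np.cos(a),np.sin(a);return np.array([[c,-s,0],[s,c,0],[0,0,1]])
def px(x,y,u0,v0,s): return [u0+(x+.5)/s-.5,v0+(y+.5)/s-.5]
def fit(obs,x0):
    def f(p):
        r=[]
        for n,P,uv in obs: r+=list((proj(n,R(p[2])@np.array(P,float)+[p[0],p[1],0])[0]-uv))
        return r
    s=least_squares(f,x0,x_scale=[10,10,.05],loss="soft_l1",f_scale=.5)
    return s.x,np.array(f(s.x)).reshape(-1,2)
T=lambda P,x,y:("top",P,px(x,y,240,145,9)); S=lambda P,x,y:("side",P,px(x,y,215,155,8))
ch=[T((97,-28,46),397,68),T((97,-115,46),598,62),T((-53,-28,46),402,413),T((-53,-115,46),608,415),T((100,115,28),60,82),T((-100,-115,28),607,522),T((-100,115,0),68,545),T((6,52,38.5),203,285),
S((97,-115,46),308,48),S((-53,-115,46),595,150),S((-53,-28,46),512,272),S((97,-28,46),207,158),S((100,115,28),38,400),S((100,115,0),45,425),S((-100,-115,28),692,215)]
t=lambda P,x,y:("top",P,px(x,y,332,188,10)); s=lambda P,x,y:("side",P,px(x,y,305,135,10))
pk=[t((42,24,34),80,130),t((42,-24,34),208,78),t((-42,-24,50),303,272),t((-42,24,0),165,332),
s((42,24,0),92,285),s((-42,24,0),312,300),s((-42,-24,50),327,138),s((22,-24,50),165,125)]
if __name__=="__main__":
    np.set_printoptions(precision=2,suppress=True)
    for ob,x0 in((ch,[600,0,0]),(pk,[420,-200,.4])):
        for sel in("top","side",None):
            o=[q for q in ob if sel in(None,q[0])]
            x,r=fit(o,x0);print(sel,x[:2],"%.4f"%x[2],np.abs(r).mean());
        print(r.tolist() and np.round(r,1).tolist())
        np.save("ch.npy" if ob is ch else "pk.npy",x)
    x=np.load("ch.npy");Rc=R(x[2]);o=np.array([x[0],x[1],0])
    # knob ends at z 75: crop tail (485,318) tip (530,225)
    a=ray("top",px(485,318,240,145,9),75);b=ray("top",px(533,228,240,145,9),75)
    print("knob",a,b,np.linalg.norm(a-b),"disc top centre",ray("top",px(503,287,240,145,9),49), "yaw",np.arctan2(*(b-a)[1::-1]))
    for nm,P in(("entry",(-46,52,53)),("home",(30,52,53))): print(nm,Rc@P+o)
    # overlay
    tl=[]
    for n,u0,v0,w,h,k in(("top",240,145,80,66,6),("side",215,155,80,66,6)):
        im=cv2.imread(f"pics/raw_{n}_a.png")
        c=cv2.resize(im[v0:v0+h,u0:u0+w],None,fx=k,fy=k,interpolation=cv2.INTER_CUBIC)
        for ps,segs in ((x,[[(-100,-115,28),(100,-115,28),(100,115,28),(-100,115,28),(-100,-115,28)],[(-53,-115,46),(97,-115,46),(97,-28,46),(-53,-28,46),(-53,-115,46)],[(6,42,38.5),(6,62,38.5),(14,68.5,38.5),(68,68.5,38.5),(68,35.5,38.5),(14,35.5,38.5),(6,42,38.5)]]),):
            for sg in segs:
                q=proj(n,np.array(sg)@Rc.T+o);q=((q-[u0,v0]+.5)*k-.5).astype(np.int32)
                cv2.polylines(c,[q],False,(0,0,255),1)
        tl.append(c[:,:400])
    p=np.load("pk.npy");Rp=R(p[2]);op=np.array([p[0],p[1],0])
    lo=[]
    for n,u0,v0,w,h,k in(("top",332,188,40,20*2,5),("side",305,135,40,40,5)):
        im=cv2.imread(f"pics/raw_{n}_a.png")
        c=cv2.resize(im[v0:v0+h,u0:u0+w],None,fx=k,fy=k,interpolation=cv2.INTER_CUBIC)
        for sg in([(-42,-24,50),(22,-24,50),(22,24,50),(-42,24,50),(-42,-24,50)],[(-42,-24,0),(42,-24,0),(42,24,0),(-42,24,0),(-42,-24,0)],[(22,-24,34),(42,-24,34),(42,24,34),(22,24,34)]):
            q=proj(n,np.array(sg)@Rp.T+op);q=((q-[u0,v0]+.5)*k-.5).astype(np.int32);cv2.polylines(c,[q],False,(0,0,255),1)
        lo.append(c)
    B=np.zeros((600,800,3),np.uint8);B[:396,:400]=tl[0];B[:396,400:]=tl[1]
    E=1
    B[400:,:200]=lo[0];B[400:,400:600]=lo[1];cv2.imwrite("pics/ov.png",B)
E
python3 fit.py
```

```text
top [586.42 -52.07] 0.0279 0.41883522730734946
side [580.92 -46.42] 0.0332 0.8195602170588278
None [585.23 -51.11] 0.0291 0.8033708711545244
[[-0.7, -0.1], [-0.1, 0.2], [-0.2, 0.8], [0.2, 0.1], [-1.0, -0.7], [0.2, 1.3], [-0.9, 0.6], [0.2, 0.2], [-0.6, -2.0], [1.2, -1.4], [0.2, -1.1], [-0.3, -1.2], [-1.7, -1.7], [-1.9, 1.0], [1.1, -1.4]]
top [ 475.16 -330.11] 0.4336 0.433962609278737
side [ 473.6  -331.52] 0.3503 0.8583186018040792
None [ 474.59 -330.69] 0.4190 0.6950274744675635
[[0.6, -0.4], [-0.6, -0.2], [0.6, 0.5], [-0.2, 0.7], [-0.6, 1.2], [0.3, 1.2], [0.2, -1.5], [-1.1, -1.3]]
knob [ 571.5  -113.47   75.  ] [ 609.28 -133.27   75.  ] 42.6561022551608 disc top centre [ 589.12 -123.26   49.  ] yaw -0.48261922542734104
entry [537.73  -0.47  53.  ]
home [613.7    1.74  53.  ]
```

View pics/ov.png

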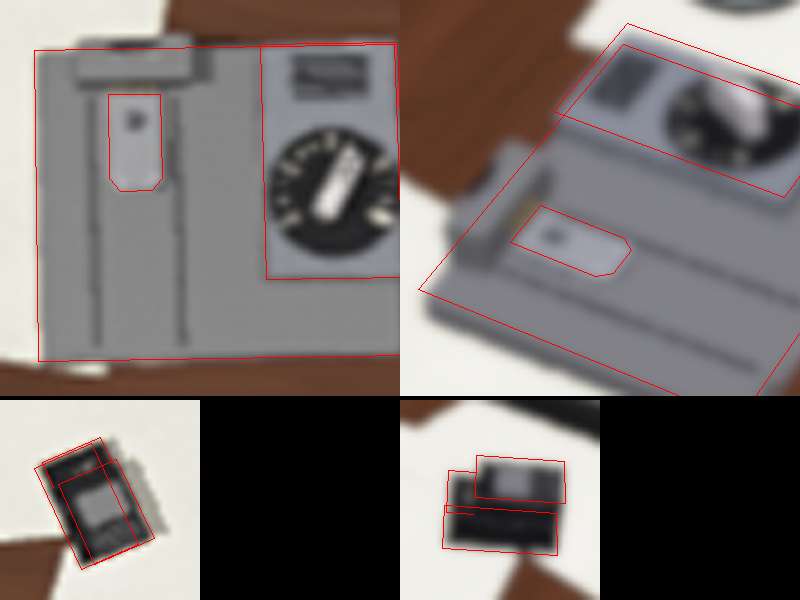

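The top-view fit matches the pack and charger edges to about 0.4 px. The side view carries a steady offset of roughly 1.4 px, so I'll trust the top one. The pack's nose points up and to the left (yaw ≈ 0.43), and the knob reads about 37 min.

```bash
cat > go.py <<'E'
import sys
from bench import *
import numpy as np
from scipy.spatial.transform import Rotation as Ro
def go(x,y,z,yaw):
    "yaw = wanted yaw of tool y (mod pi): prints roll, and shift in tool axes AFTER the roll, in mm"
    s=read_state();M=Ro.from_quat(s["ee_rot"]).as_matrix();d=np.array([x,y,z])-s["position"]
    cur=np.arctan2(M[1,1],M[0,1]);r=(cur-yaw+np.pi/2)%np.pi-np.pi/2
    M2=M@Ro.from_rotvec([0,0,r]).as_matrix()
    print("t",s["clock"],"pos",s["position"].round(1),"yaw_y %.4f j6 %.3f w %.1f gf %.1f"%(cur,s["joints"][5],s["gripper_width"],s["grasp_force"]),"F",s["contact_force"].round(1),"tilt",M[:,2].round(4))
    print("roll %.4f (other %.4f) shift after roll (mm)"%(r,r-np.sign(r)*np.pi),(M2.T@d).round(1),"before roll",(M.T@d).round(1))
if __name__=="__main__": go(*map(eval,sys.argv[1:]))
E
python3 go.py 475.2 -330.1 130 .4336+np.pi/2
```

```text
t 0.2 pos [ 152.6 -605.7  194.8] yaw_y 1.8175 j6 -0.259 w 85.7 gf 0.0 F [-0.7 -0.1  0.3] tilt [-4.0e-04  1.2e-03 -1.0e+00]
roll -0.1869 (other 2.9547) shift after roll (mm) [-408.5  114.5   65. ] before roll [-380.1  188.4   65. ]
```

Call:
{"op": "arm_command", "data": {
  "steps": [0,0,0,-0.0935,0,0,0,-0.0934,-0.0408,0.0114,0.0065,0,-0.0408,0.0114,0.0065,0,-0.0408,0.0114,0.0065,0,-0.0408,0.0114,0.0065,0,-0.0408,0.0114,0.0065,0,-0.0408,0.0114,0.0065,0,-0.0408,0.0114,0.0065,0,-0.0408,0.0114,0.0065,0,-0.0408,0.0114,0.0065,0,-0.0408,0.0114,0.0065,0,0,0,0,0,0,0,0,0],
  "grip": 0.0854
}}

```text
clock: 1.95
position: [474.7, -331.1, 130.2]
ee_rot: [-0.215, 0.977, 0.0, -0.0]
contact_force: [0.4, -0.8, 0.8]
gripper_width: 85.5
grasp_force: 0.0
```

```bash
python3 go.py 475.2 -330.1 6 .4336+np.pi/2; python3 - <<'E'
from h import *
o=load("b");n=np.hstack([crop(o["top"],320,175,57,80,7)[:560],crop(o["side"],290,110,57,80,7)[:560]]);cv2.imwrite("pics/d1.png",n)
E
```

```text
t 1.95 pos [ 474.7 -331.1  130.2] yaw_y 2.0047 j6 -0.808 w 85.5 gf 0.0 F [ 0.4 -0.8  0.8] tilt [-6.e-04  2.e-04 -1.e+00]
roll 0.0003 (other -3.1413) shift after roll (mm) [ -0.9   0.7 124.2] before roll [ -0.9   0.7 124.2]
```

View pics/d1.png

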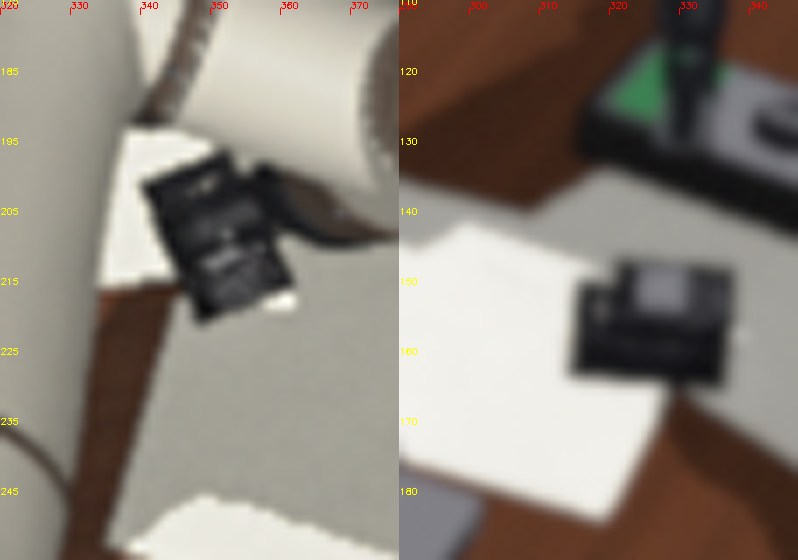

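The pack is undisturbed below the open gripper, at top pixels (352,208) and side pixels (325,155). I'll descend and grip.

Call:
{"op": "arm_command", "data": {
  "steps": [-0.0002,0.0002,0.03,0,-0.0002,0.0002,0.03,0,-0.0002,0.0002,0.03,0,-0.0002,0.0001,0.02,0,0,0,0.013,0,0,0,0,0]
}}

```text
clock: 2.8
position: [474.6, -330.5, 6.9]
ee_rot: [-0.215, 0.977, 0.0, -0.001]
contact_force: [0.6, 0.6, 0.1]
gripper_width: 85.6
grasp_force: 0.0
```

Call:
{"op": "arm_command", "data": {
  "steps": [0,0,0,0,0,0,0,0,0,0,0,0,0,0,0,0,0,0,0,0,0,0,0,0,0,0,0,0,0,0,0,0],
  "grip": 0.02
}}

```text
clock: 3.8
position: [476.9, -331.0, 9.3]
ee_rot: [-0.216, 0.976, -0.001, 0.001]
contact_force: [0.0, -1.2, 5.8]
gripper_width: 45.0
grasp_force: 60.3
```

Call:
{"op": "arm_command", "data": {
  "steps": [0,0,-0.01,0,0,0,-0.02,0,0,0,-0.03,0,0,0,-0.03,0,0,0,-0.03,0,0,0,0,0]
}}

```text
clock: 4.55
position: [476.7, -330.4, 129.6]
ee_rot: [-0.215, 0.977, -0.001, 0.002]
contact_force: [0.1, 0.4, -3.0]
gripper_width: 45.2
grasp_force: 61.6
```

```bash
python3 - <<'E'
from fit import *
T=np.array([[1]]);x,r=fit([q for q in ch if q[0]=="top"],[600,0,0]);np.save("ch.npy",x)
for nm,P in(("pre",(-70,52,0)),("entry",(-46,52,0)),("home",(30,52,0))): print(nm,R(x[2])@P+[x[0],x[1],0],x[2])
E
python3 go.py 514 -1.5 120 .0279+np.pi/2
```

```text
pre [514.99739979  -2.04006511   0.        ] 0.027872578329345195
entry [538.98807783  -1.37120985   0.        ] 0.027872578329345195
home [614.95855828   0.74683184   0.        ] 0.027872578329345195
t 4.55 pos [ 476.7 -330.4  129.6] yaw_y 2.0047 j6 -0.810 w 45.2 gf 61.6 F [ 0.1  0.4 -3. ] tilt [ 0.0049 -0.0016 -1.    ]
roll 0.4060 (other -2.7356) shift after roll (mm) [-46.4 327.8   9.3] before roll [-172.1  282.8    9.3]
```

The pack is held: the opening is 45 mm, grip force is 60 N and the weight reads 3 N. Next I'll carry it to above the bare deck.

Call:
{"op": "arm_command", "data": {
  "steps": [0,0,0,0.1,0,0,0,0.1,0,0,0,0.1,0,0,0,0.106,-0.0046,0.0328,0,0,-0.0046,0.0328,0,0,-0.0046,0.0328,0,0,-0.0046,0.0328,0,0,-0.0046,0.0328,0,0,-0.0046,0.0328,0,0,-0.0046,0.0328,0,0,-0.0046,0.0328,0,0,-0.0046,0.0328,0,0,-0.0046,0.0328,0,0,0,0,0,0,0,0,0,0]
}}

```text
clock: 6.55
position: [511.1, -1.2, 126.0]
ee_rot: [-0.014, 1.0, -0.0, -0.002]
contact_force: [0.0, 1.0, -2.3]
gripper_width: 44.6
grasp_force: 61.8
```

```bash
python3 go.py 514 -1.8 37 .0279+np.pi/2; python3 - <<'E'
from h import *
o=load("c");n=np.hstack([crop(o["top"],230,145,80,85,5),crop(o["side"],215,145,80,85,5)]);cv2.imwrite("pics/d2.png",n)
E
```

```text
t 6.55 pos [511.1  -1.2 126. ] yaw_y 1.5985 j6 -1.858 w 44.6 gf 61.8 F [ 0.   1.  -2.3] tilt [-3.1e-03 -4.0e-04 -1.0e+00]
roll -0.0002 (other 3.1414) shift after roll (mm) [-3.2 -0.6 89. ] before roll [-3.2 -0.6 89. ]
```

View pics/d2.png

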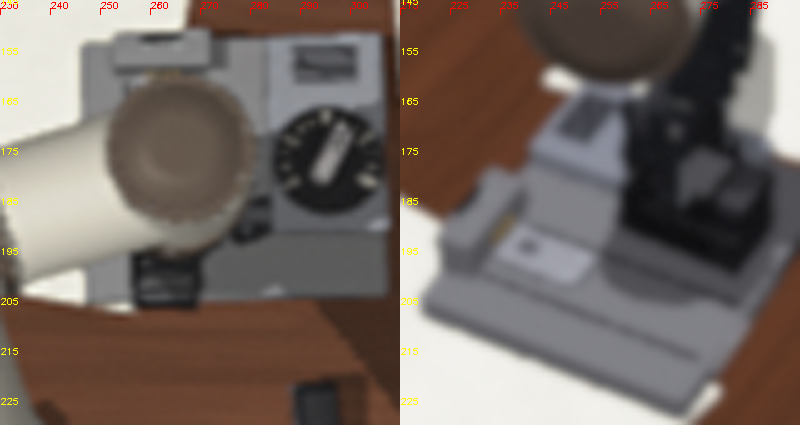

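The pack hangs level over the bare deck. Its tail is visible in the top view at about (263,200). The shoe and grooves are clear in the side view at (243,192). I'll lower it to just above the deck.

Call:
{"op": "arm_command", "data": {
  "steps": [-0.006,0,0.02,0,-0.006,-0.0005,0.03,0,-0.006,0,0.025,0,0,0,0.01,0,0,0,0,0,0,0,0,0]
}}

```text
clock: 7.4
position: [531.0, -1.1, 43.4]
ee_rot: [-0.014, 1.0, 0.0, 0.001]
contact_force: [-0.9, -0.8, -2.7]
gripper_width: 45.1
grasp_force: 61.9
```

```bash
python3 go.py 529 -1.7 38.5 .0279+np.pi/2; python3 - <<'E'
from h import *
o=load("d");n=np.hstack([crop(o["top"],240,180,50,40,8),crop(o["side"],245,160,50,40,8)]);n2=np.hstack([crop(o["side"],225,160,75,48,8)[:,:600]]);cv2.imwrite("pics/d3.png",n)
E
```

```text
t 7.4 pos [531.   -1.1  43.4] yaw_y 1.5985 j6 -1.847 w 45.1 gf 61.9 F [-0.9 -0.8 -2.7] tilt [ 1.9e-03  3.0e-04 -1.0e+00]
roll -0.0002 (other 3.1414) shift after roll (mm) [ 2.  -0.6  4.9] before roll [ 2.  -0.6  4.9]
```

View pics/d3.png

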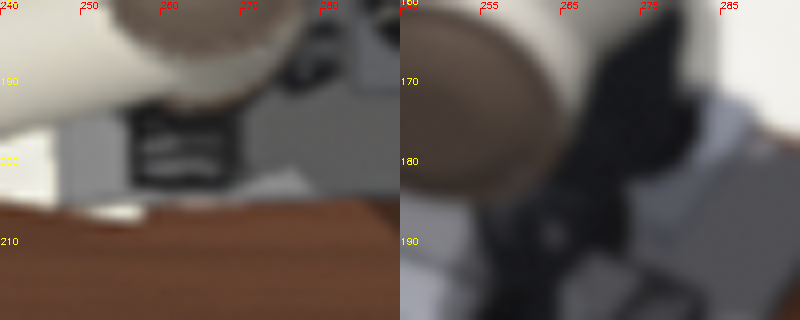

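```bash
python3 - <<'E'
from fit import *
c=np.load("ch.npy")
def inch(w): return R(-c[2])@(w-[c[0],c[1],0])
g=lambda x,y:px(x,y,240,180,8)
for nm,z in(("top edge",84),("mid",59),("bot",34)):
    pass
L=g(132,150);Rr=g(241,150)
for z in(84,70): print(z,[inch(ray("top",p,z)).round(1) for p in(L,Rr)])
print("tail bottom",inch(ray("top",g(187,189),34)))
# shoe edges & grooves from c1
G=lambda x,y:px(x,y,240,145,9)
for y in(170,200,240): print("shoe",[inch(ray("top",G(x,y),38.5)).round(1) for x in(156,246)])
for y,a,b in((200,138,264),(300,141,268),(450,147,274)): print("groove",[inch(ray("top",G(x,y),28)).round(1) for x in(a,b)])
E
```

```text
84 [array([-84.1,  78.3,  84. ]), array([-84.9,  28.6,  84. ])]
70 [array([-82.3,  78.2,  70. ]), array([-83.1,  28. ,  70. ])]
tail bottom [-96.52654152  52.40151245  34.        ]
shoe [array([55.1, 72.5, 38.5]), array([54.4, 34.5, 38.5])]
shoe [array([42.2, 72.7, 38.5]), array([41.6, 34.8, 38.5])]
shoe [array([25.1, 73. , 38.5]), array([24.4, 35.1, 38.5])]
groove [array([44.4, 80.2, 28. ]), array([43.5, 26.8, 28. ])]
groove [array([ 1.4, 79.7, 28. ]), array([ 0.5, 26. , 28. ])]
groove [array([-62.6,  78.2,  28. ]), array([-63.4,  24.9,  28. ])]
```

Pack and shoe centre lines agree within 0.5 mm, and the nose is about 18 mm short of the shoe. I'll set it down gently.

Call:
{"op": "arm_command", "data": {
  "steps": [0,0,0.003,0,0,0,0.0015,0,0,0,0.001,0,0,0,0,0]
}}

```text
clock: 8.0
position: [530.6, -1.0, 37.4]
ee_rot: [-0.014, 1.0, -0.0, 0.0]
contact_force: [-1.4, -1.2, 1.5]
gripper_width: 44.7
grasp_force: 62.8
```

Call:
{"op": "arm_command", "data": {
  "steps": [0,0,0.001,0,0,0,0,0]
}}

```text
clock: 8.25
position: [530.6, -1.1, 37.2]
ee_rot: [-0.014, 1.0, -0.0, 0.0]
contact_force: [-3.5, -0.4, 8.1]
gripper_width: 44.8
grasp_force: 63.3
```

Call:
{"op": "arm_command", "data": {
  "steps": [0,0,0.001,0,0,0,0,0]
}}

```text
clock: 8.5
position: [530.6, -1.0, 37.2]
ee_rot: [-0.014, 1.0, -0.0, 0.0]
contact_force: [-5.2, -0.2, 13.8]
gripper_width: 45.0
grasp_force: 64.2
```

Call:
{"op": "arm_command", "data": {
  "steps": [0,0,-0.0012,0,-0.003,0,0,0,-0.003,0,0,0,-0.003,0,0,0,-0.003,0,0,0,-0.002,0,0,0,-0.002,0,0,0,-0.002,0,0,0,-0.002,0,0,0]
}}

```text
clock: 9.62
position: [546.0, -1.8, 37.2]
ee_rot: [-0.014, 1.0, -0.001, -0.004]
contact_force: [-11.9, -0.7, 15.6]
gripper_width: 44.8
grasp_force: 64.5
```

Call:
{"op": "arm_command", "data": {
  "steps": [-0.002,0,0,0,-0.002,0,0,0,-0.002,0,0,0,-0.002,0,0,0]
}}

```text
clock: 10.12
position: [554.2, -1.5, 37.2]
ee_rot: [-0.014, 1.0, -0.001, -0.004]
contact_force: [-11.4, -1.1, 15.2]
gripper_width: 44.7
grasp_force: 64.4
```

Call:
{"op": "arm_command", "data": {
  "steps": [0,0.0008,-0.001,0,-0.003,0,0,0,-0.003,0,0,0,-0.003,0,0,0,-0.003,0,0,0,0,0,0,0]
}}

```text
clock: 10.88
position: [569.1, 0.4, 37.3]
ee_rot: [-0.014, 1.0, -0.0, -0.002]
contact_force: [-5.4, -0.6, 5.9]
gripper_width: 45.1
grasp_force: 63.3
```

Call:
{"op": "arm_command", "data": {
  "steps": [-0.004,0,0,0,-0.004,0,0,0,-0.004,0,0,0,-0.004,0,0,0]
}}

```text
clock: 11.38
position: [584.8, 0.9, 37.3]
ee_rot: [-0.014, 1.0, -0.0, -0.002]
contact_force: [-5.4, 0.1, 6.3]
gripper_width: 44.8
grasp_force: 63.4
```

The pack is on the shoe and sliding freely. I'll continue to the catch.

Call:
{"op": "arm_command", "data": {
  "steps": [-0.003,0,0,0,-0.003,0,0,0,-0.003,0,0,0,-0.003,0,0,0,-0.003,0,0,0,-0.003,0,0,0]
}}

```text
clock: 12.12
position: [601.2, 1.2, 37.3]
ee_rot: [-0.014, 1.0, -0.001, -0.003]
contact_force: [-6.9, 0.3, 6.6]
gripper_width: 45.0
grasp_force: 63.4
```

Call:
{"op": "arm_command", "data": {
  "steps": [-0.002,0,0,0,-0.002,0,0,0,-0.002,0,0,0,-0.002,0,0,0]
}}

```text
clock: 12.62
position: [609.5, 1.2, 37.4]
ee_rot: [-0.014, 1.0, -0.001, -0.003]
contact_force: [-7.8, -0.2, 8.5]
gripper_width: 45.0
grasp_force: 63.8
```

Call:
{"op": "arm_command", "data": {
  "steps": [-0.001,0,0,0,-0.001,0,0,0,-0.001,0,0,0,-0.001,0,0,0]
}}

```text
clock: 13.12
position: [613.3, 1.2, 37.4]
ee_rot: [-0.014, 1.0, -0.001, -0.003]
contact_force: [-9.0, -0.7, 9.1]
gripper_width: 44.8
grasp_force: 63.8
```

Call:
{"op": "arm_command", "data": {
  "steps": [-0.001,0,0,0,-0.001,0,0,0,0,0,0,0]
}}

```text
clock: 13.5
position: [616.1, 1.2, 37.4]
ee_rot: [-0.014, 1.0, -0.001, -0.003]
contact_force: [-7.3, -1.7, 7.6]
gripper_width: 44.9
grasp_force: 63.5
```

Call:
{"op": "arm_command", "data": {
  "steps": [-0.001,0,0,0,-0.001,0,0,0,0,0,0,0]
}}

```text
clock: 13.88
position: [616.1, 1.2, 37.4]
ee_rot: [-0.014, 1.0, -0.001, -0.005]
contact_force: [-10.8, -2.0, 10.1]
gripper_width: 45.3
grasp_force: 64.0
```

Call:
{"op": "arm_command", "data": {
  "steps": [-0.001,0,0,0,-0.001,0,0,0,0,0,0,0]
}}

```text
clock: 14.25
position: [616.1, 1.1, 37.4]
ee_rot: [-0.014, 1.0, -0.001, -0.007]
contact_force: [-15.0, 0.8, 13.4]
gripper_width: 44.8
grasp_force: 64.5
```

It stopped at 616.1 while the force rose, so it is against the stop. I'll push once more, relax, then pull back gently to test the catch.

Call:
{"op": "arm_command", "data": {
  "steps": [-0.002,0,0,0,0,0,0,0,0.002,0,0,0,0.003,0,-0.001,0,0.001,0,0,0,0,0,0,0]
}}

```text
clock: 15.0
position: [616.2, 1.3, 37.4]
ee_rot: [-0.014, 1.0, -0.001, -0.003]
contact_force: [-5.4, -3.0, 2.2]
gripper_width: 45.0
grasp_force: 62.8
```

Call:
{"op": "arm_command", "data": {
  "steps": [0.001,0,0,0,0.001,0,0,0,0.001,0,0,0,0,0,0,0]
}}

```text
clock: 15.5
position: [616.1, 1.6, 37.6]
ee_rot: [-0.014, 1.0, -0.0, 0.001]
contact_force: [1.2, -6.5, -2.8]
gripper_width: 44.9
grasp_force: 61.7
```

Call:
{"op": "arm_command", "data": {
  "steps": [0.001,-0.0005,0.0005,0,0.001,-0.0005,0,0,0.001,0,0,0,0,0,0,0]
}}

```text
clock: 16.0
position: [615.3, 1.4, 38.3]
ee_rot: [-0.014, 1.0, 0.0, 0.003]
contact_force: [5.9, -5.2, -4.1]
gripper_width: 44.9
grasp_force: 61.7
```

Under a 6 N pull it gave only 0.8 mm. I'll push it home once more, relax and release.

Call:
{"op": "arm_command", "data": {
  "steps": [-0.003,0.0005,0.0005,0,-0.002,0,0.0005,0,-0.002,0,0,0,-0.001,0,0,0,0,0,0,0]
}}

```text
clock: 16.62
position: [616.0, 1.3, 37.4]
ee_rot: [-0.014, 1.0, -0.001, -0.004]
contact_force: [-8.7, -3.2, 10.8]
gripper_width: 44.7
grasp_force: 64.1
```

Call:
{"op": "arm_command", "data": {
  "steps": [0.002,0,0,0,0.0015,0,0,0,0,0,0,0]
}}

```text
clock: 17.0
position: [616.0, 1.4, 37.4]
ee_rot: [-0.014, 1.0, -0.0, -0.001]
contact_force: [-3.5, -3.9, 6.1]
gripper_width: 44.8
grasp_force: 63.4
```

Call:
{"op": "arm_command", "data": {
  "steps": [0,0,0,0,0,0,0,0,0,0,0,0,0,0,0,0,0,0,0,0,0,0,0,0],
  "grip": 0.08
}}

```text
clock: 17.75
position: [616.9, 1.7, 36.6]
ee_rot: [-0.014, 1.0, 0.0, 0.0]
contact_force: [0.3, -0.7, 0.6]
gripper_width: 79.8
grasp_force: 0.0
```

Call:
{"op": "arm_command", "data": {
  "steps": [0,0,-0.02,0,0,0,-0.04,0,0,0,-0.04,0,0,0,-0.02,0,0,0,0,0]
}}

```text
clock: 18.38
position: [617.9, 1.9, 158.6]
ee_rot: [-0.014, 1.0, 0.0, 0.002]
contact_force: [-0.8, -0.5, -0.3]
gripper_width: 80.0
grasp_force: 0.0
```

```bash
python3 go.py 588.8 -122.9 150 -.483+np.pi/2
```

```text
t 18.375 pos [617.9   1.9 158.6] yaw_y 1.5985 j6 -1.808 w 80.0 gf 0.0 F [-0.8 -0.5 -0.3] tilt [ 0.0043  0.001  -1.    ]
roll 0.5107 (other -2.6309) shift after roll (mm) [ -32.2 -124.     8.3] before roll [  32.6 -123.9    8.3]
```

Call:
{"op": "arm_command", "data": {
  "steps": [0.0082,-0.031,0,0,0.0082,-0.031,0,0,0.0082,-0.031,0,0,0.008,-0.031,0,0,0,0,0,-0.15,0,0,0,-0.15,0,0,0,-0.15,0,0,0,-0.15,0,0,0,-0.15,0,0,0,-0.15,0,0,0,-0.15,0,0,0,-0.15,0,0,0,-0.15,0,0,0,-0.15,0,0,0,-0.15,0,0,0,-0.15],
  "grip": 0.05
}}

```text
clock: 20.38
position: [586.6, -123.1, 154.6]
ee_rot: [0.793, -0.609, -0.001, 0.001]
contact_force: [0.3, 0.5, 0.1]
gripper_width: 49.8
grasp_force: 0.0
```

Call:
{"op": "arm_command", "data": {
  "steps": [0,0,0,-0.15,0,0,0,-0.15,0,0,0,-0.15,0,0,0,-0.15,0,0,0,-0.15,0,0,0,-0.081,0,0,0,0]
}}

```text
clock: 21.25
position: [586.8, -123.1, 154.9]
ee_rot: [0.971, -0.24, -0.001, 0.0]
contact_force: [-0.5, 0.1, 0.0]
gripper_width: 49.7
grasp_force: 0.0
```

```bash
python3 go.py 588.8 -122.9 54 -.483+np.pi/2
```

```text
t 21.25 pos [ 586.8 -123.1  154.9] yaw_y -2.0550 j6 1.024 w 49.7 gf 0.0 F [-0.5  0.1  0. ] tilt [-2.9e-03  3.0e-04 -1.0e+00]
roll -0.0012 (other 3.1404) shift after roll (mm) [  2.   -1.2 100.9] before roll [  2.   -1.3 100.9]
```

Call:
{"op": "arm_command", "data": {
  "steps": [0.001,-0.0006,0.03,0,0.001,-0.0006,0.03,0,0,0,0.02,0,0,0,0.01,0,0,0,0.005,0,0,0,0,0]
}}

```text
clock: 22.0
position: [590.2, -123.1, 61.8]
ee_rot: [0.971, -0.239, 0.0, 0.0]
contact_force: [0.5, 0.0, 0.2]
gripper_width: 50.3
grasp_force: 0.0
```

```bash
python3 go.py 588.8 -122.9 54 -.483+np.pi/2
```

```text
t 22.0 pos [ 590.2 -123.1   61.8] yaw_y -2.0539 j6 1.025 w 50.3 gf 0.0 F [0.5 0.  0.2] tilt [ 3.e-04 -1.e-04 -1.e+00]
roll -0.0001 (other 3.1415) shift after roll (mm) [-1.3  0.5  7.8] before roll [-1.3  0.5  7.8]
```

Call:
{"op": "arm_command", "data": {
  "steps": [-0.0013,0.0005,0.004,0,0,0,0.003,0,0,0,0,0]
}}

```text
clock: 22.38
position: [588.5, -122.9, 54.6]
ee_rot: [0.971, -0.239, -0.0, 0.0]
contact_force: [-0.2, -0.2, 0.5]
gripper_width: 50.2
grasp_force: 0.0
```

Call:
{"op": "arm_command", "data": {
  "steps": [0,0,0,0,0,0,0,0,0,0,0,0,0,0,0,0,0,0,0,0,0,0,0,0,0,0,0,0,0,0,0,0],
  "grip": 0.005
}}

```text
clock: 23.38
position: [588.6, -122.9, 54.6]
ee_rot: [0.971, -0.239, -0.0, -0.0]
contact_force: [0.6, -0.4, -0.4]
gripper_width: 5.2
grasp_force: 0.0
```

```bash
python3 go.py 588.8 -122.9 54 -.483+np.pi/2; python3 -c "
from bench import *
print(read_state()['wrist_torque'])"
```

```text
t 23.375 pos [ 588.6 -122.9   54.6] yaw_y -2.0537 j6 1.025 w 5.2 gf 0.0 F [ 0.6 -0.4 -0.4] tilt [-0.  0. -1.]
roll 0.0001 (other -3.1415) shift after roll (mm) [ 0.2 -0.1  0.6] before roll [ 0.2 -0.1  0.6]
[-0.00125311  0.00224885 -0.04796984]
```

The fingers closed to 5 mm with no grip force, so they aren't on the bar. I need to look.

```bash
python3 - <<'E'
from h import *
o=load("e");n=np.hstack([crop(o["top"],240,140,80,75,5),crop(o["side"],225,135,80,75,5)]);cv2.imwrite("pics/d4.png",n)
E
```

```text
(no output)
```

View pics/d4.png

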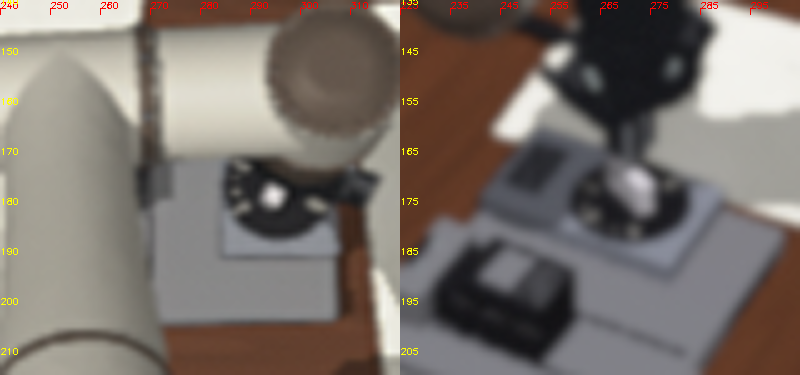

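```bash
python3 - <<'E'
from h import *
for z in(46,54.6,75,100,130): print(z,proj("top",[588.6,-122.9,z])[0].round(1),proj("side",[588.6,-122.9,z])[0].round(1))
# side disc centre in c3: crop (448,162); ends of bar top in c3: (430,95)-(475,150)?
g=lambda x,y:[215+(x+.5)/8-.5,155+(y+.5)/8-.5]
print("disc side",g(448,162),ray("side",g(448,162),49))
print("disc top",ray("top",[240+503.5/9-.5,145+287.5/9-.5],49))
E
```

```text
46 [295.3 176.7] [270.5 174.4]
54.6 [295.5 176.3] [270.5 172.5]
75 [296.  175.4] [270.5 168.1]
100 [296.6 174.1] [270.6 162.6]
130 [297.4 172.6] [270.6 155.8]
disc side [270.5625, 174.8125] [ 585.75111952 -118.27430091   49.        ]
disc top [ 589.12330021 -123.25562634   49.        ]
```

```bash
python3 - <<'E'
import cv2,numpy as np
for t in "ae":
    g=cv2.imread(f"pics/raw_side_{t}.png",0)[158:184,254:288]//10
    print(t);print("\n".join("%d "%(158+i)+" ".join("%2d"%v for v in r) for i,r in enumerate(g)))
E
```

```text
a
158 23 23 23 23 23 23 23 23 23 23 23 23 23 23 22 22 21 21 21 21 22 22 22 23 23 23 23 24 24 24 24 24 24 24
159 22 23 23 23 23 23 23 23 23 23 23 23 23 23 23 23 23 23 23 23 23 23 23 23 23 23 23 24 24 24 24 24 24 24
160 20 21 22 22 23 23 23 23 23 23 23 23 23 23 23 23 23 23 23 23 23 23 23 23 23 23 23 24 24 24 24 24 24 24
161 16 17 19 20 21 22 22 23 23 23 23 23 23 23 24 24 23 23 23 23 23 23 23 23 23 23 23 24 24 24 24 24 24 24
162 14 14 15 16 17 18 20 21 22 23 23 23 23 23 23 23 23 23 23 23 23 23 24 23 23 24 24 24 24 24 24 24 24 24
163 11 12 13 14 14 15 16 17 19 20 21 22 23 23 23 23 23 23 23 23 23 24 24 24 24 24 24 24 24 24 24 24 24 24
164  9 10 10 11 13 14 14 15 16 16 17 19 20 21 22 22 23 23 23 23 24 24 24 24 24 24 24 24 24 24 24 24 24 24
165  7  7  8  9 11 13 14 14 14 14 15 16 17 18 19 20 21 22 23 23 23 23 23 24 24 24 24 24 24 24 24 24 24 24
166  6  6  7  9 11 13 14 14 14 14 14 14 15 17 17 18 18 19 20 22 22 22 23 23 23 24 24 24 24 24 24 24 24 24
167  6  7  8 10 12 13 14 14 13 13 12 12 13 16 17 17 16 16 16 16 17 18 20 22 23 23 24 24 24 24 24 24 24 24
168  7  7  9 12 13 14 14 13 12 11 10  
[... 3715 characters left out ...]
2  2  2  3  4  7 10 11 11  9  5  3  2  2  3  4  8 11 13 13 12 11
178  8  8  9 10 10 10  8  8  9  8  7  4  3  2  2  2  3  5  7  7  7  5  3  2  2  3  4  6 10 12 13 12 11 10
179  8  8  9 11 12 12 10  9  8  7  6  4  3  3  3  3  4  5  5  4  4  3  2  2  3  4  6  9 11 13 13 11 10 10
180  8  8  9 11 12 12 12 10  8  6  5  4  4  4  4  4  6  7  7  5  3  2  3  3  5  6  9 11 12 13 12 11 10 11
181  9  9 10 10 11 11 11 11 10  8  7  5  5  5  5  5  7  8  8  5  3  4  5  6  8 10 11 13 13 12 11 10 11 12
182 11 10 10 10 10 10 10 11 10 10  9  8  7  7  6  6  7  8  8  7  6  7  8 10 11 12 13 13 13 11 10 10 11 12
183 12 11 11 11 10 10 10 10 10 10 10  9  9  9  9  9  9  9 10 10 10 11 11 12 13 13 13 13 12 10 10 11 12 12
```

```bash
python3 - <<'E'
from h import *
M=lambda x,y,z:print((x,y,z),proj("side",[x,y,z])[0].round(1),proj("top",[x,y,z])[0].round(1))
for d in(0,13,30):M(474.7,-331.1,130.2+d)
for d in(0,13,30):M(152.6,-605.7,194.8+d)
# difference image side a vs e near knob, rows where finger differs
a=cv2.imread("pics/raw_side_b.png",0)[112:140,318:345]//10
print("\n".join("%d "%(112+i)+" ".join("%2d"%v for v in r) for i,r in enumerate(a)))
s=cv2.imread("pics/top0.png",0)
a=cv2.imread("pics/raw_side_a.png",0)[84:106,436:470]//10
print("\n".join("%d "%(84+i)+" ".join("%2d"%v for v in r) for i,r in enumerate(a)))
E
```

```text
(474.7, -331.1, 130.2) [328.1 132.6] [356.6 205. ]
(474.7, -331.1, 143.2) [328.5 129.7] [357.4 204.5]
(474.7, -331.1, 160.2) [328.9 125.7] [358.5 204. ]
(152.6, -605.7, 194.8) [444.4 104.9] [448.6 302.2]
(152.6, -605.7, 207.8) [445.4 101.9] [450.3 302.6]
(152.6, -605.7, 224.8) [446.8  97.8] [452.6 303.2]
112  4  4  4  4  4  4  4  4  3  3  3  2  2  3  4  3  3  3  3  5  6  6  6  6  6  6  6
113  4  4  4  4  4  4  4  4  3  3  3  2  2  3  3  3  2  3  4  5  6  6  6  6  6  6  6
114  4  4  4  4  4  4  4  4  4  3  3  2  2  2  2  2  2  3  4  5  6  6  6  6  6  6  6
115  4  4  4  4  4  4  4  4  4  4  3  2  2  2  2  2  2  3  4  5  6  6  6  6  6  6  6
116  4  4  4  4  4  4  4  5  6  5  4  3  3  3  3  2  2  3  5  5  6  6  6  6  6  6  6
117  4  4  4  4  4  4  6  7  7  6  4  3  4  4  4  3  3  3  5  6  6  6  6  6  6  6  6
118  4  4  4  4  4  5  7  8  8  7  4  3  4  5  4  3  3  4  5  6  7  6  6  6  6  6  6
119  4  4  4  4  5  7  8  9  9  7  4  3  3  3  3  3  3  5  7  8  8  8  7  7  6  6  6
120  4  4  4  5  7  8  9  9  9  7  4  3  2  3  3  2  3  6  8 10 10 10  9  8  8  7  6
121  4  4  5  6  8  9  9 10  
[... 3201 characters left out ...]
4  3  4  6  8  9  9  9  9  9  9  9  9  9  9  9  9  9  9  9  9  9
100 12  9  8  8  8  8  8  8  9  9  8  7  6  5  6  7  9  9  9  9  9  9  9  9  9  9  9  9  9  9  9  9  9  9
101 11  8  7  7  7  8  8  8  8  8  8  8  7  7  7  8  9  9  9  9  9  9  9  9  9  9  9  9  9  9  9  9  9  9
102 11  8  7  6  7  7  7  8  8  8  8  8  8  8  8  8  9  9  9  9  9  9  9  9  9  8  9  9  9  9  9  9  9  9
103 11  7  6  6  6  7  7  7  7  7  7  7  8  8  8  8  8  8  8  9  9  9  9  9  9  9  9  9  9  9  9  9  9  9
104 10  7  6  6  6  6  6  6  6  6  6  7  7  7  7  7  8  8  8  8  8  8  8  9  9  9  9  9  9  9  9  9  9  9
105  9  7  6  6  6  6  6  6  6  6  6  6  6  6  6  7  7  7  8  8  8  8  8  8  9  9  9  9  9  9  9  9  9  9
```

The side-view pixels suggest the fingertips sit higher than nominal, above the knob. I'll test this by force: open, then lower slowly while watching contact.

Call:
{"op": "arm_command", "data": {
  "steps": [0,0,0,0,0,0,0,0,0,0,0,0,0,0,0,0,0,0,0.002,0,0,0,0,0],
  "grip": 0.04
}}

```text
clock: 24.22
position: [588.4, -122.9, 52.3]
ee_rot: [0.971, -0.239, -0.0, 0.0]
contact_force: [-1.3, -0.5, 0.0]
gripper_width: 40.0
grasp_force: 0.0
```

Call:
{"op": "arm_command", "data": {
  "steps": [0,0,0.002,0,0,0,0.001,0,0,0,0,0]
}}

```text
clock: 24.6
position: [588.5, -122.9, 49.5]
ee_rot: [0.971, -0.239, -0.0, 0.0]
contact_force: [0.6, -0.4, -0.7]
gripper_width: 39.8
grasp_force: 0.0
```

Call:
{"op": "arm_command", "data": {
  "steps": [0,0,0.001,0,0,0,0.001,0,0,0,0,0]
}}

```text
clock: 24.98
position: [588.5, -122.9, 47.5]
ee_rot: [0.971, -0.239, -0.0, 0.0]
contact_force: [-0.1, -0.6, -0.2]
gripper_width: 40.0
grasp_force: 0.0
```

Call:
{"op": "arm_command", "data": {
  "steps": [0,0,0.0015,0,0,0,0.0015,0,0,0,0,0]
}}

```text
clock: 25.35
position: [588.5, -122.9, 44.4]
ee_rot: [0.971, -0.239, -0.0, 0.0]
contact_force: [0.2, -0.8, -0.2]
gripper_width: 39.8
grasp_force: 0.0
```

Call:
{"op": "arm_command", "data": {
  "steps": [0,0,0,0,0,0,0,0,0,0,0,0,0,0,0,0],
  "grip": 0.024
}}

```text
clock: 25.85
position: [588.6, -122.9, 44.7]
ee_rot: [0.971, -0.239, 0.0, -0.0]
contact_force: [0.2, 0.4, -0.5]
gripper_width: 23.7
grasp_force: 0.0
```

Call:
{"op": "arm_command", "data": {
  "steps": [0,0,0,0,0,0,0,0,0,0,0,0,0,0,0,0,0,0,0,0],
  "grip": 0.008
}}

```text
clock: 26.48
position: [588.6, -122.9, 44.6]
ee_rot: [0.971, -0.239, -0.0, 0.0]
contact_force: [-0.0, 0.9, -0.0]
gripper_width: 7.5
grasp_force: 0.0
```

There is still no contact with the TCP below the console top, so the fingers end about 30 mm above the nominal TCP. I'll open and keep going down by force.

Call:
{"op": "arm_command", "data": {
  "steps": [0,0,0,0,0,0,0,0,0,0,0,0,0,0,0,0,0,0,0.003,0,0,0,0.003,0,0,0,0,0],
  "grip": 0.04
}}

```text
clock: 27.35
position: [588.3, -122.9, 38.1]
ee_rot: [0.971, -0.239, -0.0, 0.0]
contact_force: [0.7, -0.1, 0.1]
gripper_width: 40.0
grasp_force: 0.0
```

Call:
{"op": "arm_command", "data": {
  "steps": [0,0,0.002,0,0,0,0.002,0,0,0,0.002,0,0,0,0,0]
}}

```text
clock: 27.85
position: [588.5, -122.9, 32.4]
ee_rot: [0.971, -0.239, -0.0, 0.0]
contact_force: [-0.1, -0.8, 0.1]
gripper_width: 40.1
grasp_force: 0.0
```

```bash
python3 go.py 588.8 -122.9 30 -.483+np.pi/2; python3 - <<'E'
from h import *
o=load("f")
g=cv2.cvtColor(o["side"],cv2.COLOR_BGR2GRAY)[156:180,254:288]//10
print("\n".join("%d "%(156+i)+" ".join("%2d"%v for v in r) for i,r in enumerate(g)))
E
```

```text
t 27.85 pos [ 588.5 -122.9   32.4] yaw_y -2.0537 j6 1.025 w 40.1 gf 0.0 F [-0.1 -0.8  0.1] tilt [-4.e-04  0.e+00 -1.e+00]
roll 0.0001 (other -3.1415) shift after roll (mm) [ 0.3 -0.1  2.4] before roll [ 0.3 -0.1  2.4]
156  7  3  3  3  4  7  8  8  5  3  2  2  2  2  2  3  4  4  5  5  4  3  2  2  2  2  3  5  6  8 13 19 22 23
157  9  4  2  2  4  7  9  8  5  3  2  2  2  2  3  5  7  8  9  9  7  5  3  2  2  2  4  8 10 13 16 20 22 23
158  9  5  2  2  4  7  9  8  5  3  2  2  2  2  4  7 10 12 12 11  9  5  3  2  2  3  7 10 13 15 17 19 21 22
159  9  5  3  2  3  6  7  6  4  2  2  2  2  3  5  9 13 14 14 13  9  5  3  3  3  5  9 12 15 16 16 17 18 19
160  9  6  3  2  3  4  5  4  3  2  2  2  2  4  8 11 14 15 15 13  9  5  3  4  5  7 11 14 15 16 16 16 16 17
161  8  6  4  2  2  2  3  3  3  2  2  2  3  6 10 13 15 15 15 13  9  5  3  4  6  8 12 14 16 16 16 16 16 16
162  8  6  4  3  2  2  2  2  2  2  2  2  4  8 12 14 15 16 15 13  9  5  3  4  6  8 12 15 16 16 16 16 16 16
163  7  6  5  3  2  2  2  2  2  2  2  2  5  9 13 15 15 15 15 13  9  5  3  4  6  9 12 15 16 16 16 16 16 16
164  5  5  5  4  3  2  2  2  2  2 
[... 961 characters left out ...]
8  7  8 10 12 14 16 16 15 12  7  4  4  4  3  4  6  9 11 12 12 12
174  8  8  8  8  7  5  3  3  3  3  4  5  5  5  6  9 11 13 14 15 15 11  7  3  3  2  2  3  6 10 12 13 13 13
175  8  9  8  8  7  5  3  3  3  3  3  3  3  3  4  6  9 12 14 15 14 11  7  3  2  2  2  3  6 10 13 14 13 13
176  8  9  8  8  7  5  3  4  4  5  4  3  2  2  3  4  7 10 13 14 14 11  7  3  2  2  2  4  7 10 13 13 13 12
177  9  9  9  8  7  6  5  5  7  7  6  4  2  2  2  3  5  7 10 11 11  9  5  3  2  2  3  5  8 11 13 13 12 11
178  8  8  8  8  8  7  6  7  8  8  7  4  3  2  2  2  3  5  7  7  7  5  3  3  2  3  4  6 10 12 13 12 11 10
179  8  8  8  8  8  9  8  8  8  7  6  4  3  3  3  3  4  5  5  5  4  3  2  2  3  4  6  9 11 13 13 11 10 10
```

The fingers now straddle the bar in the side view, with tips at about (266,174) and (276,169), or z ≈ 66. I'll go 5 mm lower and close.

Call:
{"op": "arm_command", "data": {
  "steps": [0,0,0.002,0,0,0,0.002,0,0,0,0.001,0,0,0,0,0]
}}

```text
clock: 28.45
position: [588.5, -122.9, 27.5]
ee_rot: [0.971, -0.239, -0.0, 0.0]
contact_force: [-0.1, 0.3, 0.6]
gripper_width: 39.7
grasp_force: 0.0
```

Call:
{"op": "arm_command", "data": {
  "steps": [0,0,0,0,0,0,0,0,0,0,0,0,0,0,0,0,0,0,0,0,0,0,0,0],
  "grip": 0.005
}}

```text
clock: 29.2
position: [587.8, -124.2, 28.0]
ee_rot: [0.971, -0.239, -0.001, 0.001]
contact_force: [-2.2, -5.1, 2.1]
gripper_width: 10.2
grasp_force: 60.9
```

```bash
python3 go.py 588.8 -122.9 27 -.483+np.pi/2
```

```text
t 29.2 pos [ 587.8 -124.2   28. ] yaw_y -2.0537 j6 1.025 w 10.2 gf 60.9 F [-2.2 -5.1  2.1] tilt [-0.0017 -0.0014 -1.    ]
roll 0.0000 (other -3.1415) shift after roll (mm) [ 0.3 -1.6  1. ] before roll [ 0.3 -1.6  1. ]
```

The knob is gripped at 10 mm with 61 N. I'll recentre and wind clockwise past the top mark.

Call:
{"op": "arm_command", "data": {
  "steps": [0,0.0013,0,0,0,0,0,0.1,0,0,0,0.1,0,0,0,0.1,0,0,0,0.1,0,0,0,0.1,0,0,0,0.1,0,0,0,0]
}}

```text
clock: 30.2
position: [588.2, -124.0, 28.0]
ee_rot: [0.857, -0.515, 0.0, -0.0]
contact_force: [-1.2, -0.6, 3.2]
gripper_width: 10.1
grasp_force: 61.0
```

```bash
python3 go.py 588.2 -124.2 28 -.483+np.pi/2-.6; python3 -c "
from bench import *
print(read_state()['wrist_torque'])"
```

```text
t 30.2 pos [ 588.2 -124.    28. ] yaw_y -2.6526 j6 0.428 w 10.1 gf 61.0 F [-1.2 -0.6  3.2] tilt [ 6.e-04  0.e+00 -1.e+00]
roll 0.0012 (other -3.1404) shift after roll (mm) [ 0.2  0.1 -0. ] before roll [ 0.2  0.1 -0. ]
[-0.2457354   0.28275378 -0.04787538]
```

Call:
{"op": "arm_command", "data": {
  "steps": [0,0,0,0.105,0,0,0,0.105,0,0,0,0.105,0,0,0,0.105,0,0,0,0.105,0,0,0,0.105,0,0,0,0.105,0,0,0,0.105,0,0,0,0.105,0,0,0,0.105,0,0,0,0.105,0,0,0,0]
}}

```text
clock: 31.7
position: [589.1, -124.1, 28.0]
ee_rot: [-0.438, 0.899, -0.001, 0.001]
contact_force: [0.1, -1.3, 0.9]
gripper_width: 10.1
grasp_force: 60.8
```

```bash
python3 go.py 588.2 -124.2 28 -.483+np.pi/2-1.755; python3 -c "
from h import *
print(read_state()['wrist_torque']);load('g')"
```

```text
t 31.7 pos [ 589.1 -124.1   28. ] yaw_y 2.4772 j6 -0.726 w 10.1 gf 60.8 F [ 0.1 -1.3  0.9] tilt [ 2.3e-03 -3.0e-04 -1.0e+00]
roll 0.0029 (other -3.1387) shift after roll (mm) [ 0.6  0.7 -0. ] before roll [ 0.6  0.7 -0. ]
[-0.64355764 -0.32070138 -0.01316451]
```

Timer is at about 4.36, past the top mark. Now back to 45 (roll −1.215).

Call:
{"op": "arm_command", "data": {
  "steps": [0,0,0,-0.11,0,0,0,-0.11,0,0,0,-0.11,0,0,0,-0.11,0,0,0,-0.11,0,0,0,-0.11,0,0,0,-0.11,0,0,0,-0.11,0,0,0,-0.11,0,0,0,-0.11,0,0,0,-0.06,0,0,0,-0.055,0,0,0,0,0,0,0,0]
}}

```text
clock: 33.55
position: [588.2, -124.0, 28.0]
ee_rot: [0.872, -0.489, 0.0, -0.0]
contact_force: [-1.4, -0.1, 4.5]
gripper_width: 10.3
grasp_force: 61.2
```

```bash
python3 go.py 588.2 -124.2 28 -1.017+np.pi/2
```

```text
t 33.55 pos [ 588.2 -124.    28. ] yaw_y -2.5934 j6 0.487 w 10.3 gf 61.2 F [-1.4 -0.1  4.5] tilt [ 5.e-04 -0.e+00 -1.e+00]
roll -0.0056 (other 3.1359) shift after roll (mm) [ 0.2  0.1 -0. ] before roll [ 0.2  0.1 -0. ]
```

Call:
{"op": "arm_command", "data": {
  "steps": [0,0,0,-0.006,0,0,0,0]
}}

```text
clock: 33.8
position: [588.2, -124.0, 28.0]
ee_rot: [0.874, -0.487, 0.0, -0.0]
contact_force: [-1.2, -0.1, 5.6]
gripper_width: 10.3
grasp_force: 61.3
```

Call:
{"op": "arm_command", "data": {
  "steps": [0,0,0,0,0,0,0,0,0,0,0,0,0,0,0,0],
  "grip": 0.05
}}

```text
clock: 34.3
position: [587.9, -123.9, 27.4]
ee_rot: [0.874, -0.487, -0.0, 0.0]
contact_force: [-0.3, 0.0, 0.2]
gripper_width: 50.2
grasp_force: 0.0
```

Call:
{"op": "arm_command", "data": {
  "steps": [0,0,-0.02,0,0,0,-0.03,0,0,0,-0.04,0,0,0,-0.04,0,0,0,-0.03,0,0,0,0,0]
}}

```text
clock: 35.05
position: [589.6, -124.1, 190.7]
ee_rot: [0.874, -0.487, 0.003, -0.002]
contact_force: [-0.8, 0.6, -0.3]
gripper_width: 50.3
grasp_force: 0.0
```

```bash
python3 go.py 450 -400 190 -1.017+np.pi/2
```

```text
t 35.05 pos [ 589.6 -124.1  190.7] yaw_y -2.5874 j6 0.493 w 50.3 gf 0.0 F [-0.8  0.6 -0.3] tilt [ 6.4e-03 -1.0e-04 -1.0e+00]
roll 0.0004 (other -3.1412) shift after roll (mm) [ 1.612e+02  2.639e+02 -2.000e-01] before roll [ 1.611e+02  2.639e+02 -2.000e-01]
```

Now I'll move clear of the top camera's line of sight and check the result numerically.

Call:
{"op": "arm_command", "data": {
  "steps": [0.016,0.0265,0,0,0.016,0.0265,0,0,0.016,0.0265,0,0,0.016,0.0265,0,0,0.016,0.0265,0,0,0.016,0.0265,0,0,0.016,0.0265,0,0,0.016,0.0265,0,0,0.016,0.0265,0,0,0.016,0.0265,0,0,0,0,0,0]
}}

```text
clock: 36.42
position: [445.3, -400.4, 185.9]
ee_rot: [0.873, -0.488, -0.001, -0.0]
contact_force: [-0.0, -0.2, -0.3]
gripper_width: 49.9
grasp_force: 0.0
```

```bash
python3 - <<'E'
from fit import *
o=load("h");a=cv2.imread("pics/raw_top_a.png")
def knob(im):
    g=cv2.cvtColor(im,cv2.COLOR_BGR2GRAY).astype(float)
    yy,xx=np.mgrid[160:192,280:312];c=proj("top",[588.8,-122.9,75])[0]
    m=((xx-c[0])**2+(yy-c[1])**2<7.5**2);w=np.clip(g[160:192,280:312]-70,0,None)*m
    P=np.array([ray("top",[u,v],75)[:2] for u,v in zip(xx[m],yy[m])]);W=w[m]
    mu=(P*W[:,None]).sum(0)/W.sum();C=((P-mu).T*W)@(P-mu)/W.sum();e,v=np.linalg.eigh(C);d=v[:,1]
    return mu,np.arctan2(d[1],d[0]),np.sqrt(e)
print(knob(a),knob(o["top"]))
c=np.load("ch.npy");q=lambda P:proj("top",R(c[2])@np.array(P,float)+[c[0],c[1],0])[0].round(1)
print("pack tail top edge, home",q((-12,52,78)),"nose end",q((72,52,62)), "tail bottom",q((-12,52,28)))
g=cv2.cvtColor(o["top"],cv2.COLOR_BGR2GRAY)//10
print("\n".join("%d "%(148+i)+" ".join("%2d"%v for v in r) for i,r in enumerate(g[148:188,250:275])))
g=cv2.cvtColor(o["top"],cv2.COLOR_BGR2GRAY)//10
print("\n".join("%d "%(162+i)+" ".join("%2d"%v for v in r) for i,r in enumerate(g[162:190,282:310])))
E
```

```text
(array([ 588.38284784, -122.02036551]), np.float64(2.733127903807293), array([ 5.94467618, 12.79457519])) (array([ 588.27090814, -122.23562331]), np.float64(2.1128128765316037), array([ 6.39795027, 12.07418008]))
pack tail top edge, home [262.8 179. ] nose end [262.3 157.7] tail bottom [262.6 181.2]
148 23 23 23 23 23 23 23 23 23 23 23 23 23 23 23 23 21 12  6  6  7  7  7  7  7
149 23 23 23 23 23 23 23 23 23 23 23 23 23 23 23 23 20 11  6  6  6  6  6  7  7
150 23 23 23 23 22 22 22 22 23 22 23 22 23 23 23 22 17 11  9  9  8  8  6  6  6
151 23 23 21 18 17 16 16 16 15 15 14 14 13 13 13 13 13 13 13 13 12 10  6  4  4
152 22 22 18 14 13 12 12 11  9  6  6  6  6  6  7  8 10 13 13 13 13 11  7  5  5
153 17 16 14 13 12 13 13 12 10  9  9  9 10 10 11 13 13 13 13 13 13 11  8  8  8
154 13 13 12 13 13 13 13 13 13 13 13 13 13 13 14 14 14 13 13 13 13 12  9  8  9
155 13 12 12 13 13 13 13 13 13 13 13 13 13 13 13 13 13 13 13 13 13 12  9  8  9
156 13 12 12 13 13 13 13 13 13 13 13 13 13 13 13 13 13 13 13 13 13 12  9  8  9
157 13 12 12 12 13 13 13 13 13 13 13 13 12 12 12 12 12 12 12 12 12 11  8  8  8
158 13 12
[... 4124 characters left out ...]
 13 12 12 12 11 10  8  6  4  3  3  3  3  4  4  4  4  3  4  4  8 11 12 12 11  8  5  4
183 13 12 12 13 11  7  4  3  3  4  4  3  4  4  4  4  4  4  3  3  3  5  8 11 12  8  5  4
184 13 12 12 14 12  9  5  3  3  3  4  4  4  4  4  4  4  4  3  3  4  7 11 13 12  9  5  4
185 13 12 12 14 14 12  9  6  4  4  3  3  3  3  4  4  3  3  4  5  8 11 13 14 12  9  5  4
186 13 12 12 14 14 14 13 11  8  6  4  4  3  3  3  4  4  5  6  9 11 13 14 14 12  9  5  4
187 13 12 12 14 14 14 14 14 13 11  9  7  6  6  6  7  8  9 11 13 14 14 14 14 13  9  5  4
188 13 12 12 14 14 14 14 14 14 14 13 13 12 12 12 12 13 13 14 14 14 14 14 14 13 10  5  4
189 13 12 12 14 14 14 14 14 14 14 14 14 14 14 14 14 14 14 14 14 14 14 14 14 13 11  6  4
```

```bash
python3 -c "
from bench import *
print(job_done())"
```

```text
the job is handed in; nothing more can be done
None
```

The job is handed in: the pack is on the charger, pushed against the stop, and the timer was wound past its 60 mark and turned back to about 45 minutes. I could not see the catch itself: I judged it snapped in because the push force dropped at the end and a 6 N pull moved the pack only 0.8 mm, after which I pushed it home again.

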